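# Clear the bench after the mudguard bracket job

## Task

Tidy the bench after the bracket job: clear the three pieces of scrap (the sawn-off bracket end, the square-tube offcut and the worn rubber bush) off the bench into the scrap bin hung on its edge, turn the upside-down parts cup over so that it stands mouth-up on the bench, and keep the good hex axle nut in it. Leave the tape measure, the tape roll and the spanner where they lie.

Things in the scene. Friction and masses are not known exactly. Their poses are not given: they have to be found in the camera images.
- bin: Open sheet-metal scrap bin, 160 (x) x 280 (y) x 170 mm deep, 3 mm walls, fixed to the far edge of the bench. The bench top (height 0) ends in a straight edge at x = 0.62 m, along y; the bin's near wall is against it, its rim 4 mm lower, so things pushed over the edge fall in. Origin: centre of its underside, 82 mm beyond the edge, 174 mm below the bench top; x away from the robot, z up.
- cup: Square grey plastic cup, 60 x 60 mm outside, 55 mm tall, straight walls and floor 2.5 mm, inside 55 x 55 mm, 50 g, empty. Origin: centre of its closed floor's outer face; z points from there out through the mouth, x and y are normal to its flat sides. Starts mouth-down on the bench (origin 55 mm up, z down). Rests steadily on any side without rolling.
- nut: Bare steel hex axle nut, 30 mm across flats (34.6 mm over corners), 18 mm tall, 19 mm bore, about 65 g, lying flat on the bench. The good part, to be kept. Origin: centre of its underside; z up along its bore, x is normal to a pair of flats (other flats at every 60 degrees).
- bracket_end: Scrap: sawn-off end of a dark steel slotted bracket, L-shaped, about 100 g, lying on its flat leg. Leg 40 mm wide (y), 6 mm thick, from x = -27 to +22 mm, with an open 18 mm slot; foot bent up at x = 16 to 22 mm, 40 mm wide, 36 mm high. Origin: on the underside of the leg; z up.
- tube_offcut: Scrap: offcut of dark steel square tube, 30 by 30 mm, 45 mm long along x, wall 3 mm, about 100 g, lying on a flat side. Origin: centre of its underside; z up.
- bush: Scrap: worn black rubber bush, a thick short tube, 36 mm outside diameter, 14 mm bore, 26 mm tall, about 30 g, standing on its flat end. Origin: centre of its underside; z up.
- tape_measure: Bystander: blue pocket tape measure, about 70 by 63 by 34 mm, lying flat. Origin: centre of its underside.
- tape_roll: Bystander: roll of yellow tape, 90 mm outside diameter, 68 mm bore, 20 mm high, lying flat. Origin: centre of its underside.
- spanner: Bystander: steel spanner, 160 mm long, lying flat along its x axis. Origin: about the middle of its underside.

How it is judged (in metres and radians):
At the end, for the whole second after the job is handed in: The three scraps lie at rest in the bin, below its rim (origins under 140 mm above its underside); the cup stands mouth-up on the bench (within 0.12 rad, floor within 8 mm of the bench top) with the nut at rest inside (under 30 mm off its axis along each side, under 45 mm up) (x of bracket_end in the frame of bin between -0.08 and 0.08 m and y of bracket_end in the frame of bin between -0.14 and 0.14 m and z of bracket_end in the frame of bin between -0.005 and 0.14 m and linear speed of each of bracket_end, tube_offcut, bush, nut, cup below 0.05 m/s and x of tube_offcut in the frame of bin between -0.08 and 0.08 m and y of tube_offcut in the frame of bin between -0.14 and 0.14 m and z of tube_offcut in the frame of bin between -0.005 and 0.14 m and x of bush in the frame of bin between -0.08 and 0.08 m and y of bush in the frame of bin between -0.14 and 0.14 m and z of bush in the frame of bin between -0.005 and 0.14 m and x of nut in the frame of cup between -0.03 and 0.03 m and y of nut in the frame of cup between -0.03 and 0.03 m and z of nut in the frame of cup between 0 and 0.045 m and angle between cup's own z axis and vertical below 0.12 rad and height (world z) of cup between -0.006 and 0.008 m); the robot touches nothing.
It fails at once if the tape measure is moved by more than 20 mm (distance of tape_measure from where it was at the start of the episode above 0.02 m).
It fails at once if the tape roll is moved by more than 20 mm (distance of tape_roll from where it was at the start of the episode above 0.02 m).
It fails at once if the spanner is moved by more than 20 mm (distance of spanner from where it was at the start of the episode above 0.02 m).
It also fails if it takes over 72 s, if anything falls off the work surface, if the arm or the gripper's body presses on something with over 40 N, if the wrist force passes 120 N, or if a joint passes its speed limit or range.

## Robot

A 6-joint arm with a two-finger parallel gripper is mounted at the origin on the work surface. World frame = base frame: x ahead of the robot, y to its left, z up, the work surface at z = 0. Lengths are in mm, angles in rad, forces in N, time in s.
With the tool pointing down it reaches from about 400 to 925 mm from the base axis. Payload 12.5 kg.
Tool frame: the origin (TCP) lies midway between the tips of the shut fingers; the grasp point (between the pads) lies 19 mm behind it; z points along the fingers, y is the line along which they close (so a half turn about z gives the same grasp; the last joint's range is limited). The gripper opens to 95 mm and grips with 3 to 60 N. Pads are 20 mm wide; open, the fingers measure 119 mm over their backs; the gripper's body (75 mm by 180 mm) begins 59 mm behind the grasp point.
Start: joints at [-1.33, 0.491, 1.559, -0, 1.092, -0.106], TCP at [212.455, -587.801, 214.661] pointing down, gripper open.
Joint ranges: [-3.1, 3.1], [-0.84, 2.19], [0.05, 2.79], [-1.13, 4.28], [0.06, 2.93], [-2.69, 2.69]. Speed limits (rad/s): [2.22, 2.22, 2.79, 3.14, 3.14, 3.14].

## Interface

Orientations are given as [roll, pitch, yaw] about the fixed x, y, z axes, in that order (R = Rz(yaw) Ry(pitch) Rx(roll)).
In Python, from cell import readout, eyes, env gives the robot as it stands.
- The arm moves only by the tool move_arm, never from a script. Its argument "plan" is a list of rows, each a list of 3 entries, a list of its own where there are three numbers: the turn, a rotation vector about the tool's x, y, z in degrees, then the shift along the tool's x, y, z in m, then the gripper command: -1 is shut, 1 is fully open, values between are in proportion. In form: [[[ax, ay, az], [x, y, z], jaw], ...]. A call has 1 to 5 rows; each row is the pose to reach, as a shift and turn from the pose commanded when the call began, along the tool's axes at that moment; what a row does not reach only later rows make up. A row lasts 1/8 s, in which the tool goes at most 62.5 mm and 10.7 degrees, less where a joint would pass 70% of its speed; a pose out of reach is approached as far as the arm can. A call with a gripper value outside its range is refused whole. The fingers move at their own pace and stop on an object; the grip force is fixed at half the most. Time passes only in rows, so rows that repeat a pose let the fingers close. It gives the time, the measured TCP pose, the force, the opening and the grip force at its end, in the units of the state.
- readout.state(): the state, without advancing time (a new reading comes with each control period).
- eyes.read_camera(name): name is "side" or "top" or "wrist"; returns a dict with "img" (480x640x3 uint8, red, green, blue), "K" (3x3 intrinsics, pixels), "extrinsics" (4x4, takes a point from camera to world coordinates). Camera axes: x right, y up, looking along -z (the intrinsics and any distortion apply to the point x, -y, -z); pixel columns grow to the right and rows downward; lengths in mm; the calibration is good to about 2 mm. A picture is of the moment at which its call begins. There is no depth.
- env.job_done(): hands the job in; it is judged then, once.
Trained networks look in a picture, given as the dict that the camera call returned (one of the last four; its "shot" number tells which), for a name from the list of things; names that differ only in an ending like _2 or _b are one class to them, and where a whole thing is asked for, a point or a joint stands for the part that bears it (a point fixed in the world has none). Each returns a list of dicts, best first, with "score" (0 to 1); they miss things now and then, are a little off and sometimes report something else, mostly with a low value. They report only what shows in the picture. A call takes as long as a camera call.
- eyes.cut_out(picture, name): "mask" (480x640 bool, what is visible of it) and "uv" ([column, row] in pixels, amid what is visible of it).
The state is a dict: "t": time; "joints": joint angles; "qvel": joint speeds; "tau": joint torques, N m; "eef_pos": TCP position; "tcp_rot": TCP orientation; "ft_force": force on the tool from outside, world axes, zero at the start; "moment": the same for the moment, N m; "opening": opening from 0.0 (shut) to 1.0 (fully open); "grip_force": force on a finger pad.
Only numpy, scipy, OpenCV 4.12 (cv2) and the standard library are available. Lean on these libraries where they do the work, as an engineer would, in place of code of your own. Each camera call takes 0.05 s, during which the arm holds its last target. There are 200 camera calls.

## Working session

There is one attempt and no reset: what is moved stays moved. The work goes in short steps, Python scripts to look and compute and a tool call to move; the robot and the scene stay as the last step left them, time stands still between calls to the robot, and variables do not carry over. Pictures are saved under pics/ and viewed, at most 11 in all, crops included, and the job is handed in when it is done.

Besides the shell and the picture viewer there is one more tool, called as a command line: name --argument value ..., lists and objects as JSON in quotes. move_arm: Moves the arm, as the interface text tells. Its arguments: {"type":"object","properties":{"plan":{"type":"array","items":{"type":"array"}}},"required":["plan"]}

```bash
ls; mkdir -p pics; cat > h.py <<'E'
import numpy as np, cv2
from cell import readout, eyes, env
from scipy.spatial.transform import Rotation as R
def ray(p,uv,z):
    K,E=np.array(p["K"]),np.array(p["extrinsics"])
    d=np.linalg.inv(K)@[uv[0],uv[1],1]; d=E[:3,:3]@[d[0],-d[1],-d[2]]
    return E[:3,3]+d*(z-E[2,3])/d[2]
def maskpts(p,m,z):
    c=max(cv2.findContours(m.astype(np.uint8),0,1)[0],key=cv2.contourArea)[:,0,:]
    return np.array([ray(p,q,z)[:2] for q in c],dtype=np.float32)
E
python3 - <<'E'
from h import *
print(readout.state())
for c in("top","side"):
    p=eyes.read_camera(c); cv2.imwrite(f"pics/{c}0.png",p["img"][:,:,::-1])
    print(c,{k:v for k,v in p.items() if k not in("img",)})
    for n,h in dict(cup=55,nut=18,bracket_end=6,tube_offcut=30,bush=26,tape_measure=34,tape_roll=20,spanner=5).items():
        for r in eyes.cut_out(p,n)[:2]:
            if r["score"]<.2: continue
            q=maskpts(p,r["mask"],h); (cx,cy),(w,hh),a=cv2.minAreaRect(q)
            print(n,round(r["score"],2),np.round(r["uv"]),np.round(ray(p,r["uv"],h)[:2]),"rect",np.round([cx,cy,w,hh,a],1))
E
```

```text
pics
{'t': 0.0, 'joints': array([-1.32958558e+00,  4.91594362e-01,  1.55946383e+00, -2.10874197e-05,
        1.09167549e+00, -1.05616456e-01]), 'qvel': array([ 0.00138549,  0.00088258,  0.00025513, -0.00069863, -0.00094855,
       -0.00026173]), 'tau': array([ 1.65268430e-03, -6.12645721e+01, -2.58181679e+01,  6.92602526e-02,
        4.82395291e-02, -1.26359155e-04]), 'eef_pos': array([ 212.39543186, -587.54370657,  214.03516788]), 'tcp_rot': array([-3.14045600e+00, -1.01690690e-04,  3.46836879e-01]), 'ft_force': array([-0.14651294,  0.33025946, -0.09889939]), 'moment': array([ 0.05406691, -0.00119539,  0.00260115]), 'grip_force': 0.0, 'opening': 0.9990377030355171}
top {'K': array([[550.18102406,   0.        , 322.00798955],
       [  0.        , 550.18102406, 238.04681487],
       [  0.        ,   0.        ,   1.        ]]), 'extrinsics': array([[-1.75564354e-02,  9.96602959e-01, -8.04631224e-02,
         4.71837466e+02],
       [-9.99788850e-01, -1.66390150e-02,  1.20581549e-02,
         2.44840718e+01],
       [ 1.06783658e-02,  8.06578308e-02,  9.96684648e-01,
         8.985050
[... 1430 characters left out ...]
0,  0.00000000e+00,  0.00000000e+00,
         1.00000000e+00]]), 'shot': 2}
nut 0.81 [258. 297.] [ 430. -143.] rect [ 427.6 -147.1   53.3   28.9   85.7]
bracket_end 0.76 [348. 289.] [ 557. -130.] rect [ 557.7 -108.1   93.    49.8   70.9]
tube_offcut 0.73 [323. 228.] [546.  -1.] rect [545.   -1.9  69.   33.9  77. ]
tube_offcut 0.69 [260. 237.] [447. -11.] rect [449.5  -6.6  94.4  41.2  85.5]
bush 0.58 [320. 231.] [541.  -3.] rect [546.9   3.3  71.8  33.7  79.6]
tape_measure 0.82 [289. 186.] [515. 150.] rect [513.7 149.8 120.1  69.7  83.5]
tape_roll 0.62 [220. 434.] [ 374. -352.] rect [ 373.1 -323.7   88.4  101.2    9.3]
spanner 0.65 [212. 200.] [376. 173.] rect [372.6 186.3  36.9 168.1  10.2]
```

View pics/top0.png

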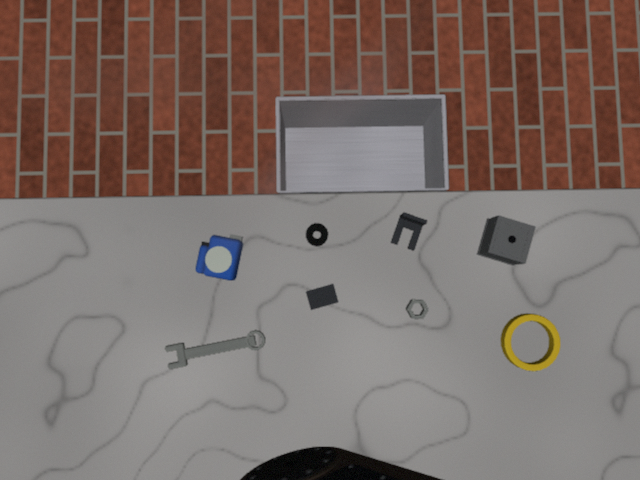

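View pics/side0.png

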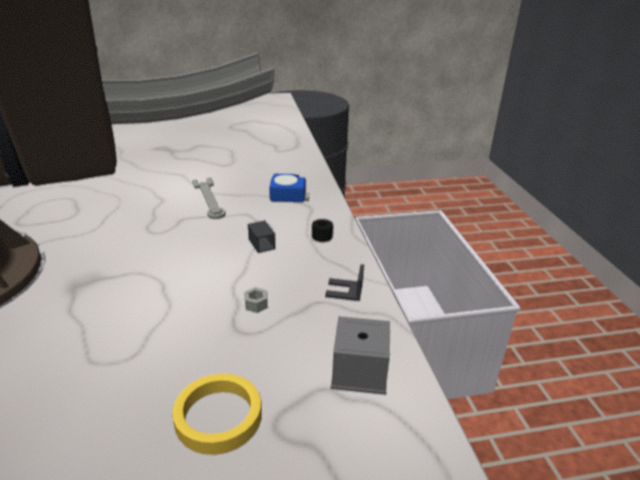

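The top view shows the bush at (317,234), tube at (321,296), nut at (417,309), bracket with its foot at the far end at (408,230), the cup with its floor hole at (512,240), and the bin at cols 277–447. The side view agrees: cup hole (363,336), bracket (348,287), nut (257,299), tube (261,236) and bush (322,230). The networks' cup/spanner and bush/tape_roll duplicates are false.

```bash
cat >> h.py <<'E'
def down(yaw,tilt=0):   # tool down at yaw deg, then tilted by `tilt` deg about its own y
    return R.from_euler('z',yaw,degrees=True)*R.from_euler('x',180,degrees=True)*R.from_euler('y',tilt,degrees=True)
def rel(wps,start=None):
    """wps: (x,y,z,Rot) in sequence; each printed relative to the one before (start = measured)"""
    s=readout.state()
    P,Q=(np.array(s["eef_pos"]),R.from_euler('xyz',s["tcp_rot"])) if start is None else (np.array(start[:3]),start[3])
    for x,y,z,T in wps:
        d=Q.inv().apply(np.array([x,y,z])-P)/1000; t=(Q.inv()*T).as_rotvec(degrees=True)
        print("turn",np.round(t,1).tolist(),"shift",np.round(d,3).tolist(),"rows",np.ceil(max(np.linalg.norm(d)/.0625,np.linalg.norm(t)/10.7)))
        P,Q=np.array([x,y,z]),T
E
python3 - <<'E'
from h import *
K={"top":None}
for c,pts in dict(top={"hole":((512,240),55),"binL":((277,193),-4),"binR":((447,190),-4)},side={"hole":((363,336),55)}).items():
    p=eyes.read_camera(c)
    for n,(uv,z) in pts.items(): print(c,n,np.round(ray(p,uv,z)))
rel([(380,-420,260,down(-10)),(470,-275,300,down(-15))])
E
```

```text
top hole [ 532. -279.   55.]
top binL [621.  87.  -4.]
top binR [ 621. -196.   -4.]
side hole [ 534. -279.   55.]
turn [0.0, -0.0, 29.9] shift [0.215, -0.101, -0.045] rows 4.0
turn [0.0, -0.0, 5.0] shift [0.063, -0.158, -0.04] rows 3.0
```

move_arm --plan '[[[0, 0, 30], [0.215, -0.1, -0.045], 1], [[0, 0, 30], [0.215, -0.1, -0.045], 1], [[0, 0, 30], [0.215, -0.1, -0.045], 1], [[0, 0, 30], [0.215, -0.1, -0.045], 1], [[0, 0, 30], [0.215, -0.1, -0.045], 1]]'

```text
t: 1.62
eef_pos: [383.0, -418.5, 260.7]
tcp_rot: [3.141, -0.001, -0.173]
ft_force: [-0.3, -0.6, 0.4]
opening: 1.0
grip_force: 0.0
```

move_arm --plan '[[[0, 0, 5], [0.063, -0.158, -0.04], 1], [[0, 0, 5], [0.063, -0.158, -0.04], 1], [[0, 0, 5], [0.063, -0.158, -0.04], 1], [[0, 0, 5], [0.063, -0.158, -0.04], 1]]'

```text
t: 2.12
eef_pos: [471.5, -274.7, 300.4]
tcp_rot: [3.141, -0.001, -0.261]
ft_force: [0.1, 0.1, 0.8]
opening: 0.997
grip_force: 0.0
```

```bash
python3 - <<'E'
from h import *
p=eyes.read_camera("wrist"); cv2.imwrite("pics/w1.png",p["img"][:,:,::-1]); print(p["K"],p["extrinsics"])
s=readout.state(); print(s["eef_pos"],s["tcp_rot"],s["joints"])
for n,h in dict(cup=55,bracket_end=6,nut=18).items():
    for r in eyes.cut_out(p,n)[:1]:
        q=maskpts(p,r["mask"],h); print(n,r["score"],r["uv"],np.round(cv2.minAreaRect(q)[0]),cv2.minAreaRect(q)[1:])
E
```

```text
[[359.57894509   0.         321.53215685]
 [  0.         359.57894509 241.48320701]
 [  0.           0.           1.        ]] [[-2.57773577e-01  9.27273181e-01  2.71509172e-01  5.49005544e+02]
 [-9.66205109e-01 -2.47586390e-01 -7.17542122e-02 -2.94887544e+02]
 [ 6.86219176e-04 -2.80829889e-01  9.59757314e-01  4.70544504e+02]
 [ 0.00000000e+00  0.00000000e+00  0.00000000e+00  1.00000000e+00]]
[ 470.71970199 -275.9624989   299.77574184] [ 3.14106181e+00 -4.58587554e-04 -2.62185575e-01] [-6.51162732e-01  2.98267908e-01  1.63476920e+00 -3.39366705e-04
  1.20792992e+00  1.18193965e+00]
cup 0.78 [309.8, 151.6] [ 535. -277.] ((61.03738784790039, 62.223716735839844), 72.27557373046875)
bracket_end 0.58 [189.8, 165.4] [ 555. -121.] ((51.259056091308594, 49.387542724609375), 70.04859924316406)
nut 0.88 [229.3, 258.3] [ 429. -137.] ((35.23090744018555, 35.12104034423828), 75.04688262939453)
```

View pics/w1.png

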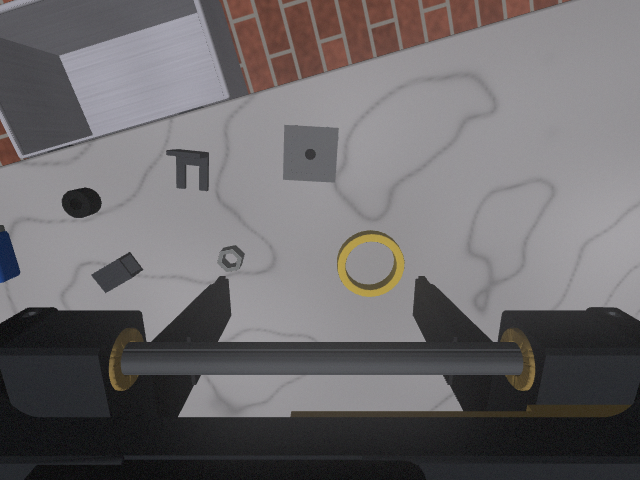

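The wrist view shows the cup square on with its hole at (310,154), bracket foot along (167..209,154), nut (230,258), tube (118,272), bush (81,202), so cup axes lie at about -18°/72°. Bracket first.

```bash
python3 - <<'E'
from h import *
p=eyes.read_camera("wrist")
for n,uv,z in [("footL",(167,153),36),("footR",(209,156),36),("tineL",(182,189),6),("tineR",(204,191),6),("hole",(310,154),55)]: print(n,np.round(ray(p,uv,z)))
f=(ray(p,(167,153),36)+ray(p,(209,156),36))/2; print(f)
a=(562,-130,140,down(70)); b=(562,-130,10,down(70))
rel([(f[0],f[1],140,down(70)),(f[0],f[1],10,down(70)),(f[0],f[1],120,down(70)),(700,-110,120,down(70)),(548,20,110,down(105)),(548,20,5,down(105))])
E
```

```text
footL [ 576. -118.   36.]
footR [ 560. -165.   36.]
tineL [ 531. -107.    6.]
tineR [ 521. -134.    6.]
hole [ 532. -280.   55.]
[ 567.78214611 -141.4472297    36.        ]
turn [-0.0, 0.0, -85.2] shift [0.059, -0.157, 0.159] rows 8.0
turn [0.0, 0.0, 0.0] shift [0.0, -0.0, 0.13] rows 3.0
turn [0.0, 0.0, 0.0] shift [0.0, 0.0, -0.11] rows 2.0
turn [0.0, 0.0, 0.0] shift [0.075, 0.113, 0.0] rows 3.0
turn [0.0, 0.0, -35.0] shift [0.07, -0.187, 0.01] rows 4.0
turn [0.0, 0.0, 0.0] shift [0.0, -0.0, 0.105] rows 2.0
```

move_arm --plan '[[[0, 0, -42], [0.059, -0.155, 0.1], 1], [[0, 0, -42], [0.059, -0.155, 0.1], 1], [[0, 0, -42], [0.059, -0.155, 0.1], 1], [[0, 0, -42], [0.059, -0.155, 0.1], 1], [[0, 0, -42], [0.059, -0.155, 0.1], 1]]'

```text
t: 3.0
eef_pos: [567.7, -142.4, 198.8]
tcp_rot: [-3.141, 0.001, 0.468]
ft_force: [0.2, -0.8, 0.4]
opening: 1.003
grip_force: 0.0
```

move_arm --plan '[[[0, 0, -43], [0, 0, 0.06], 1], [[0, 0, -43], [0, 0, 0.06], 1], [[0, 0, -43], [0, 0, 0.06], 1], [[0, 0, -43], [0, 0, 0.06], 1], [[0, 0, -43], [0, 0, 0.06], 1]]'

```text
t: 3.62
eef_pos: [567.6, -143.4, 140.1]
tcp_rot: [3.141, 0.0, 1.213]
ft_force: [0.2, -1.0, 0.7]
opening: 1.001
grip_force: 0.0
```

```bash
python3 - <<'E'
from h import *
s=readout.state(); print(s["eef_pos"],s["tcp_rot"],s["joints"])
p=eyes.read_camera("top"); cv2.imwrite("pics/t2.png",p["img"][100:350,200:560,::-1].repeat(2,0).repeat(2,1))
rel([(568,-139,10,down(70)),(568,-139,70,down(70)),(700,-110,70,down(70)),(548,20,70,down(105)),(548,20,5,down(105))])
E
```

```text
[ 567.62623348 -143.40010489  140.07898628] [3.14081699e+00 1.43975797e-04 1.21293882e+00] [-3.60187290e-01  5.19423844e-01  1.73896413e+00 -1.84088002e-04
  8.82428690e-01 -2.21294899e-03]
turn [0.0, 0.0, -0.6] shift [0.004, -0.001, 0.13] rows 3.0
turn [0.0, 0.0, 0.0] shift [0.0, 0.0, -0.06] rows 1.0
turn [0.0, 0.0, 0.0] shift [0.072, 0.114, 0.0] rows 3.0
turn [0.0, 0.0, -35.0] shift [0.07, -0.187, -0.0] rows 4.0
turn [0.0, 0.0, 0.0] shift [0.0, -0.0, 0.065] rows 2.0
```

View pics/t2.png

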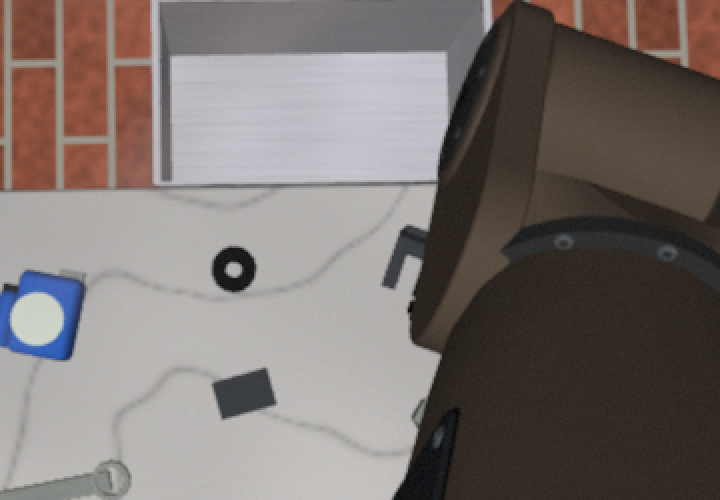

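The crop shows the arm hiding half of the bracket (foot corner at crop (410,235)), with the bush at (234,268) and the tube at (244,393) untouched. Descend and grip.

move_arm --plan '[[[0, 0, 0], [0.004, 0, 0.06], 1], [[0, 0, 0], [0.004, 0, 0.115], 1], [[0, 0, 0], [0.004, 0, 0.13], 1], [[0, 0, 0], [0.004, 0, 0.13], -1], [[0, 0, 0], [0.004, 0, 0.13], -1]]'

```text
t: 4.3
eef_pos: [570.3, -138.7, 11.6]
tcp_rot: [3.139, 0.0, 1.218]
ft_force: [0.1, -0.3, -0.3]
opening: 0.847
grip_force: 0.0
```

move_arm --plan '[[[0, 0, 0], [0, 0, 0], -1], [[0, 0, 0], [0, 0, 0], -1], [[0, 0, 0], [0, 0, 0], -1], [[0, 0, 0], [0, 0, 0], -1]]'

```text
t: 4.8
eef_pos: [569.3, -138.3, 9.8]
tcp_rot: [3.141, 0.0, 1.219]
ft_force: [0.1, -0.8, 0.6]
opening: 0.424
grip_force: 0.0
```

move_arm --plan '[[[0, 0, 0], [0, 0, -0.03], -1], [[0, 0, 0], [0, 0, -0.06], -1], [[0, 0, 0], [0, 0, -0.06], -1]]'

```text
t: 5.18
eef_pos: [570.2, -138.5, 71.5]
tcp_rot: [3.138, 0.0, 1.22]
ft_force: [0.6, 1.0, 0.4]
opening: 0.11
grip_force: 0.0
```

move_arm --plan '[[[0, 0, 0], [0, 0, 0], 0], [[0, 0, 0], [0, 0, 0], 0], [[0, 0, 0], [0, 0, 0], 0], [[0, 0, 0], [0, 0, 0], 0], [[0, 0, 0], [0, 0, 0.06], 0]]'

```text
t: 5.8
eef_pos: [571.9, -139.1, 12.0]
tcp_rot: [3.133, 0.0, 1.22]
ft_force: [0.1, 0.1, -0.6]
opening: 0.491
grip_force: 0.0
```

move_arm --plan '[[[0, 0, 0], [0, 0, 0], -1], [[0, 0, 0], [0, 0, 0], -1], [[0, 0, 0], [0, 0, 0], -1], [[0, 0, 0], [0, 0, 0], -1], [[0, 0, 0], [0, 0, 0], -1]]'

```text
t: 6.42
eef_pos: [569.2, -138.3, 9.9]
tcp_rot: [3.141, 0.0, 1.219]
ft_force: [-1.1, -0.5, 0.4]
opening: 0.065
grip_force: 30.0
```

move_arm --plan '[[[0, 0, 0], [0, 0, 0], -1], [[0, 0, 0], [0, 0, 0], -1]]'

```text
t: 6.68
eef_pos: [569.3, -138.3, 9.9]
tcp_rot: [3.141, 0.0, 1.219]
ft_force: [-1.9, -0.1, 5.6]
opening: 0.06
grip_force: 30.0
```

move_arm --plan '[[[0, 0, 0], [0, 0, -0.06], -1], [[0, 0, 0], [0.036, 0.057, -0.06], -1], [[0, 0, 0], [0.072, 0.113, -0.06], -1], [[0, 0, 0], [0.072, 0.113, -0.06], -1], [[0, 0, 0], [0.072, 0.113, -0.06], 0.3]]'

```text
t: 7.3
eef_pos: [699.7, -109.2, 68.8]
tcp_rot: [-3.14, 0.0, 1.22]
ft_force: [-0.9, 0.8, 0.6]
opening: 0.124
grip_force: 0.0
```

move_arm --plan '[[[0, 0, 0], [0, 0, 0], 0.3], [[0, 0, 0], [0, 0, 0], 0.3], [[0, 0, 0], [0, 0, -0.02], 0.3]]'

```text
t: 7.68
eef_pos: [699.1, -109.7, 89.3]
tcp_rot: [-3.139, 0.0, 1.219]
ft_force: [-0.1, 0.5, 1.4]
opening: 0.428
grip_force: 0.0
```

```bash
python3 - <<'E'
from h import *
p=eyes.read_camera("wrist"); cv2.imwrite("pics/w3.png",p["img"][:,:,::-1])
for n in("bracket_end","bush"):
  for r in eyes.cut_out(p,n)[:1]: print(n,r["score"],r["uv"],ray(p,r["uv"],26))
rel([(548,20,75,down(105)),(548,20,5,down(105)),(548,20,65,down(105)),(700,0,65,down(105)),(449,15,65,down(105)),(449,15,5,down(105)),(449,15,65,down(105)),(690,-50,65,down(105))])
E
```

```text
bracket_end 0.97 [304.7, 194.6] [704.00255207 -65.32175109  26.        ]
bush 0.92 [38.8, 146.1] [557.99658399  20.78125609  26.        ]
turn [0.2, 0.0, -35.1] shift [0.069, -0.188, 0.016] rows 4.0
turn [0.0, 0.0, 0.0] shift [0.0, -0.0, 0.07] rows 2.0
turn [0.0, 0.0, 0.0] shift [0.0, 0.0, -0.06] rows 1.0
turn [0.0, 0.0, 0.0] shift [-0.059, 0.142, 0.0] rows 3.0
turn [0.0, 0.0, 0.0] shift [0.079, -0.239, -0.0] rows 5.0
turn [0.0, 0.0, 0.0] shift [0.0, -0.0, 0.06] rows 1.0
turn [0.0, 0.0, 0.0] shift [0.0, 0.0, -0.06] rows 1.0
turn [0.0, 0.0, 0.0] shift [-0.125, 0.216, 0.0] rows 4.0
```

View pics/w3.png

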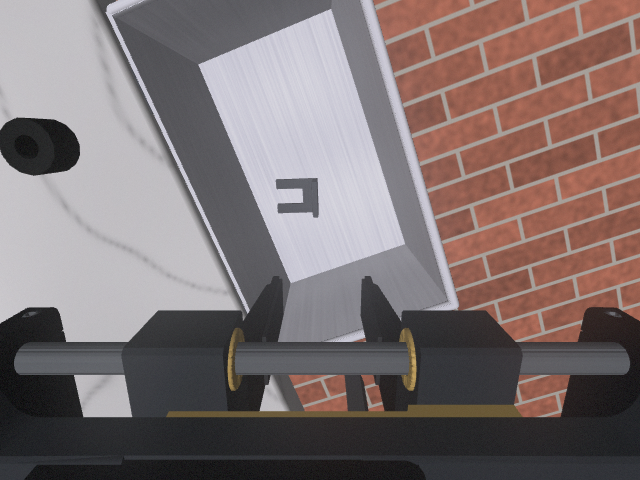

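The bracket lies in the bin at (297,195); the bush stands at (35,147). Now the bush.

move_arm --plan '[[[0, 0, -35], [0.069, -0.186, 0.015], 0.3], [[0, 0, -35], [0.069, -0.186, 0.015], 0.3], [[0, 0, -35], [0.069, -0.186, 0.015], 0.3], [[0, 0, -35], [0.069, -0.186, 0.015], 0.3], [[0, 0, -35], [0.069, -0.186, 0.015], 0.3]]'

```text
t: 8.45
eef_pos: [549.7, 19.5, 75.1]
tcp_rot: [3.141, 0.001, 1.83]
ft_force: [-0.2, -0.9, 0.3]
opening: 0.651
grip_force: 0.0
```

move_arm --plan '[[[0, 0, 0], [0, 0, 0.05], 0.3], [[0, 0, 0], [0, 0, 0.07], 0.3], [[0, 0, 0], [0, 0, 0.07], -1], [[0, 0, 0], [0, 0, 0.07], -1], [[0, 0, 0], [0, 0, 0.07], -1]]'

```text
t: 9.07
eef_pos: [550.0, 19.0, 5.6]
tcp_rot: [3.14, 0.001, 1.83]
ft_force: [0.5, 0.1, -0.7]
opening: 0.393
grip_force: 0.2
```

move_arm --plan '[[[0, 0, 0], [0, 0, 0], -1], [[0, 0, 0], [0, 0, 0], -1], [[0, 0, 0], [0, 0, 0], -1]]'

```text
t: 9.45
eef_pos: [550.0, 19.0, 5.5]
tcp_rot: [3.14, 0.001, 1.83]
ft_force: [0.1, -2.6, 7.2]
opening: 0.373
grip_force: 30.0
```

move_arm --plan '[[[0, 0, 0], [0, 0, -0.06], -1], [[0, 0, 0], [-0.02, 0.05, -0.06], -1], [[0, 0, 0], [-0.059, 0.142, -0.06], -1], [[0, 0, 0], [-0.059, 0.142, -0.06], -1], [[0, 0, 0], [-0.059, 0.142, -0.06], 0.3]]'

```text
t: 10.07
eef_pos: [703.2, -1.7, 64.2]
tcp_rot: [3.141, 0.0, 1.83]
ft_force: [-0.4, 0.1, -0.3]
opening: 0.43
grip_force: 0.0
```

move_arm --plan '[[[0, 0, 0], [0, 0, 0], 0.3], [[0, 0, 0], [0, 0, 0], 0.3], [[0, 0, 0], [0, 0, 0], 0.3]]'

```text
t: 10.45
eef_pos: [701.2, -1.2, 65.0]
tcp_rot: [3.142, 0.0, 1.83]
ft_force: [0.6, -0.1, 0.1]
opening: 0.645
grip_force: 0.0
```

move_arm --plan '[[[0, 0, 0], [0.079, -0.239, 0], 0.3], [[0, 0, 0], [0.079, -0.239, 0], 0.3], [[0, 0, 0], [0.079, -0.239, 0], 0.3], [[0, 0, 0], [0.079, -0.239, 0], 0.3], [[0, 0, 0], [0.079, -0.239, 0], 0.3]]'

```text
t: 11.08
eef_pos: [446.1, 14.2, 65.1]
tcp_rot: [-3.139, -0.001, 1.83]
ft_force: [1.2, 0.7, 0.1]
opening: 0.65
grip_force: 0.0
```

```bash
python3 - <<'E'
from h import *
print(readout.state()["joints"])
p=eyes.read_camera("top")
for n,z in(("bush",-150),("bracket_end",-170)):
  for r in eyes.cut_out(p,n)[:2]: print(n,r["score"],r["uv"],ray(p,r["uv"],z))
rel([(449,15,5,down(105))])
E
```

```text
[-1.16230528e-01  4.88314240e-01  2.13265443e+00 -1.74667278e-04
  5.23783761e-01 -3.75777554e-01]
bush 0.68 [326.8, 166.5] [ 6.95031765e+02  1.03050203e-01 -1.50000000e+02]
bracket_end 0.82 [375.4, 173.1] [ 684.64913769  -95.83867704 -170.        ]
turn [0.1, 0.1, -0.1] shift [0.002, -0.002, 0.06] rows 1.0
```

move_arm --plan '[[[0, 0, 0], [0.002, -0.002, 0.05], 0.3], [[0, 0, 0], [0.002, -0.002, 0.06], 0.3], [[0, 0, 0], [0.002, -0.002, 0.06], -1], [[0, 0, 0], [0.002, -0.002, 0.06], -1], [[0, 0, 0], [0.002, -0.002, 0.06], -1]]'

```text
t: 11.85
eef_pos: [448.5, 15.0, 5.5]
tcp_rot: [3.14, 0.001, 1.83]
ft_force: [0.1, -0.7, 0.4]
opening: 0.388
grip_force: 0.0
```

move_arm --plan '[[[0, 0, 0], [0, 0, 0], -1], [[0, 0, 0], [0, 0, 0], -1], [[0, 0, 0], [0, 0, 0], -1]]'

```text
t: 12.22
eef_pos: [448.5, 15.1, 5.4]
tcp_rot: [3.14, 0.001, 1.83]
ft_force: [1.6, 0.4, 8.0]
opening: 0.312
grip_force: 30.0
```

move_arm --plan '[[[0, 0, 0], [0, 0, -0.06], -1], [[0, 0, 0], [-0.02, 0.05, -0.06], -1], [[0, 0, 0], [-0.05, 0.1, -0.06], -1], [[0, 0, 0], [-0.08, 0.15, -0.06], -1], [[0, 0, 0], [-0.11, 0.2, -0.06], -1]]'

```text
t: 12.85
eef_pos: [671.0, -40.4, 65.0]
tcp_rot: [3.142, 0.0, 1.83]
ft_force: [0.9, -0.1, -1.3]
opening: 0.311
grip_force: 30.0
```

move_arm --plan '[[[0, 0, 0], [-0.011, 0.02, 0], -1], [[0, 0, 0], [-0.011, 0.02, 0], -1], [[0, 0, 0], [-0.011, 0.02, 0], 1], [[0, 0, 0], [-0.011, 0.02, 0], 1], [[0, 0, 0], [-0.011, 0.02, -0.03], 1]]'

```text
t: 13.48
eef_pos: [690.0, -44.9, 93.3]
tcp_rot: [-3.138, -0.002, 1.831]
ft_force: [0.6, -0.9, 0.5]
opening: 0.572
grip_force: 0.0
```

```bash
cat >> h.py <<'E'
def gp(C,yaw,tilt,back=0):   # TCP pose for the grasp point at C, backed off along the tool
    T=down(yaw,tilt); p=np.array(C)+(19-back)*T.apply([0,0,1]); return (*p,T)
E
python3 - <<'E'
from h import *
C=(533,-279,29)
p=eyes.read_camera("top")
for n,z in(("bush",-150),("bracket_end",-170),("tube_offcut",-160)):
  for r in eyes.cut_out(p,n)[:1]: print(n,r["score"],r["uv"],ray(p,r["uv"],z))
rel([(560,-200,190,down(135)),gp(C,162,-30,130),gp(C,162,-30,0)])
print(gp(C,162,-30,130)[:3],gp(C,162,-30,0)[:3])
E
```

```text
turn [0.0, 0.0, -30.1] shift [-0.116, -0.167, -0.095] rows 4.0
turn [-7.1, -29.4, -26.4] shift [0.013, -0.1, 0.065] rows 4.0
turn [0.0, 0.0, 0.0] shift [-0.0, 0.0, 0.13] rows 3.0
(np.float64(480.21636334561896), np.float64(-261.84955681219043), np.float64(125.1288198200727)) (np.float64(542.035036904804), np.float64(-281.935661446562), np.float64(12.545517328095663))
```

move_arm --plan '[[[0, 0, -30], [-0.116, -0.167, -0.095], 1], [[0, 0, -30], [-0.116, -0.167, -0.095], 1], [[0, 0, -30], [-0.116, -0.167, -0.095], 1], [[0, 0, -30], [-0.116, -0.167, -0.095], 1], [[0, 0, -30], [-0.116, -0.167, -0.095], 1]]'

```text
t: 14.3
eef_pos: [558.8, -201.8, 190.2]
tcp_rot: [3.141, 0.001, 2.351]
ft_force: [0.6, 0.7, -0.1]
opening: 1.001
grip_force: 0.0
```

move_arm --plan '[[[-7.1, -29.4, -26.4], [0.013, -0.1, 0.065], 1], [[-7.1, -29.4, -26.4], [0.013, -0.1, 0.065], 1], [[-7.1, -29.4, -26.4], [0.013, -0.1, 0.065], 1], [[-7.1, -29.4, -26.4], [0.013, -0.1, 0.065], 1], [[-7.1, -29.4, -26.4], [0.013, -0.1, 0.065], 1]]'

```text
t: 14.92
eef_pos: [490.8, -255.4, 135.1]
tcp_rot: [3.117, 0.458, 2.776]
ft_force: [0.7, 0.4, -0.7]
opening: 0.998
grip_force: 0.0
```

```bash
python3 - <<'E'
from h import *
s=readout.state(); print(s["eef_pos"],s["tcp_rot"],s["joints"])
C=(533,-279,29)
for cam in("top","side"):
  p=eyes.read_camera(cam)
  for n,z in(("bush",-150),("bracket_end",-170),("tube_offcut",-160),("cup",30)):
    for r in eyes.cut_out(p,n)[:1]: print(cam,n,r["score"],r["uv"],np.round(ray(p,r["uv"],z)))
cv2.imwrite("pics/s4.png",p["img"][:,:,::-1])
rel([gp(C,162,-30,0)])
E
```

```text
[ 490.83039722 -255.43752926  135.07440026] [3.11657068 0.45760653 2.77575467] [-0.67875541  0.39554155  2.12483958  0.70826364  0.24813477 -2.5472711 ]
top bush 0.64 [508.6, 233.9] [ 558. -347. -150.]
top bracket_end 0.69 [376.0, 172.9] [ 685.  -97. -170.]
top tube_offcut 0.69 [344.0, 161.7] [ 706.  -34. -160.]
top cup 0.74 [510.6, 233.8] [ 544. -286.   30.]
side bush 0.36 [257.7, 296.0] [ 444.   76. -150.]
side tube_offcut 0.45 [414.1, 311.0] [ 721.   -3. -160.]
side cup 0.64 [360.2, 354.6] [ 532. -282.   30.]
turn [0.0, -3.7, -2.8] shift [0.004, -0.01, 0.136] rows 3.0
```

View pics/s4.png

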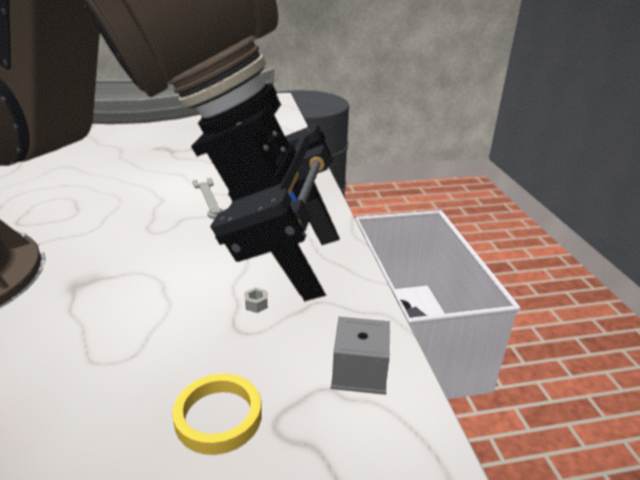

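The side view shows the wrist twisting as the tool tilts outward (it stopped short of the target); cup still in place with hole at (363,336), scraps visible in the bin at (408,305). Outward tilt is limited, so I'll use a small one (15°) and tilt mostly inward.

```bash
python3 - <<'E'
from h import *
C=(533,-279,28); U=(525,-276,105)
a=gp(C,162,-15,110); b=gp(C,162,-15,0); c=gp(U,162,-15,0); d=gp(U,162,28,0); e=gp(U,162,70,0); f=gp((525,-276,34),162,70,0)
rel([a,b,c,d,e,f])
E
```

```text
turn [0.4, 11.3, -2.7] shift [-0.012, -0.009, 0.029] rows 2.0
turn [0.0, 0.0, 0.0] shift [0.0, -0.0, 0.11] rows 2.0
turn [0.0, 0.0, 0.0] shift [-0.012, 0.0, -0.077] rows 2.0
turn [-0.0, 43.0, -0.0] shift [0.013, 0.0, -0.005] rows 5.0
turn [-0.0, 42.0, 0.0] shift [0.013, -0.0, -0.005] rows 4.0
turn [0.0, 0.0, 0.0] shift [-0.067, -0.0, 0.024] rows 2.0
```

move_arm --plan '[[[0.4, 11.3, -2.7], [-0.012, -0.009, 0.029], 1], [[0.4, 11.3, -2.7], [-0.012, -0.009, 0.029], 1], [[0.4, 11.3, -2.7], [-0.012, -0.009, 0.029], 1], [[0.4, 11.3, -2.7], [-0.012, -0.009, 0.029], 1], [[0.4, 11.3, -2.7], [-0.012, -0.009, 0.029], 1]]'

```text
t: 16.05
eef_pos: [509.9, -271.8, 115.9]
tcp_rot: [3.141, 0.263, 2.827]
ft_force: [-0.3, -0.7, 0.7]
opening: 0.998
grip_force: 0.0
```

```bash
python3 - <<'E'
from h import *
s=readout.state(); print(s["eef_pos"],s["tcp_rot"],s["joints"])
C=(533,-279,28)
rel([gp(C,162,-15,110)]);rel([gp(C,162,-15,0)])
E
```

```text
[ 509.88025538 -271.75574508  115.88512449] [3.14073705 0.26284932 2.82667957] [-0.64427974  0.47613416  1.95562049  0.18922218  0.46800526 -2.05892029]
turn [0.0, 0.1, -0.0] shift [-0.001, 0.0, 0.0] rows 1.0
turn [0.0, 0.1, -0.0] shift [-0.001, 0.0, 0.11] rows 2.0
```

move_arm --plan '[[[0, 0, 0], [0, 0, 0.055], 1], [[0, 0, 0], [0, 0, 0.09], 1], [[0, 0, 0], [0, 0, 0.11], 1], [[0, 0, 0], [0, 0, 0.11], 1], [[0, 0, 0], [0, 0, 0.11], -1]]'

```text
t: 16.68
eef_pos: [537.4, -281.2, 10.4]
tcp_rot: [-3.141, 0.263, 2.827]
ft_force: [0.1, -0.1, 0.6]
opening: 0.94
grip_force: 0.0
```

move_arm --plan '[[[0, 0, 0], [0, 0, 0], -1], [[0, 0, 0], [0, 0, 0], -1], [[0, 0, 0], [0, 0, 0], -1], [[0, 0, 0], [0, 0, 0], -1], [[0, 0, 0], [0, 0, 0], -1]]'

```text
t: 17.3
eef_pos: [537.6, -281.2, 9.9]
tcp_rot: [-3.141, 0.263, 2.827]
ft_force: [-2.0, 0.5, 6.0]
opening: 0.631
grip_force: 30.0
```

Gripped at 60 mm. Lift and turn inward.

move_arm --plan '[[[0, 0, 0], [-0.006, 0, -0.04], -1], [[0, 0, 0], [-0.012, 0, -0.077], -1], [[0, 0, 0], [-0.012, 0, -0.077], -1]]'

```text
t: 17.68
eef_pos: [530.3, -279.1, 89.4]
tcp_rot: [-3.14, 0.266, 2.828]
ft_force: [-0.8, 0.5, 0.3]
opening: 0.627
grip_force: 30.0
```

move_arm --plan '[[[0, 43, 0], [0.013, 0, -0.005], -1], [[0, 43, 0], [0.013, 0, -0.005], -1], [[0, 43, 0], [0.013, 0, -0.005], -1], [[0, 43, 0], [0.013, 0, -0.005], -1], [[0, 43, 0], [0.013, 0, -0.005], -1]]'

```text
t: 18.3
eef_pos: [516.9, -273.9, 85.1]
tcp_rot: [3.14, -0.493, 2.829]
ft_force: [-0.4, -0.2, -0.7]
opening: 0.63
grip_force: 30.0
```

move_arm --plan '[[[0, 42, 0], [0.013, 0, -0.005], -1], [[0, 42, 0], [0.013, 0, -0.005], -1], [[0, 42, 0], [0.013, 0, -0.005], -1], [[0, 42, 0], [0.013, 0, -0.005], -1], [[0, 42, 0], [0.013, 0, -0.005], -1]]'

```text
t: 18.92
eef_pos: [506.8, -271.0, 95.2]
tcp_rot: [3.136, -1.223, 2.833]
ft_force: [-0.7, 1.2, -0.9]
opening: 0.629
grip_force: 30.0
```

```bash
python3 - <<'E'
from h import *
s=readout.state(); print(s["eef_pos"],s["tcp_rot"],s["joints"])
p=eyes.read_camera("side"); cv2.imwrite("pics/s5.png",p["img"][:,:,::-1])
rel([gp((525,-276,105),162,70),gp((525,-276,34),162,70)])
E
```

```text
[ 506.77237967 -270.9859069    95.24742836] [ 3.13569685 -1.22343006  2.8330938 ] [-0.51656438  1.09131552  1.11812919 -0.22525184  2.13732163 -1.76482697]
turn [0.0, 0.2, 0.1] shift [0.001, 0.001, -0.001] rows 1.0
turn [0.0, 0.0, 0.0] shift [-0.067, -0.0, 0.024] rows 2.0
```

View pics/s5.png

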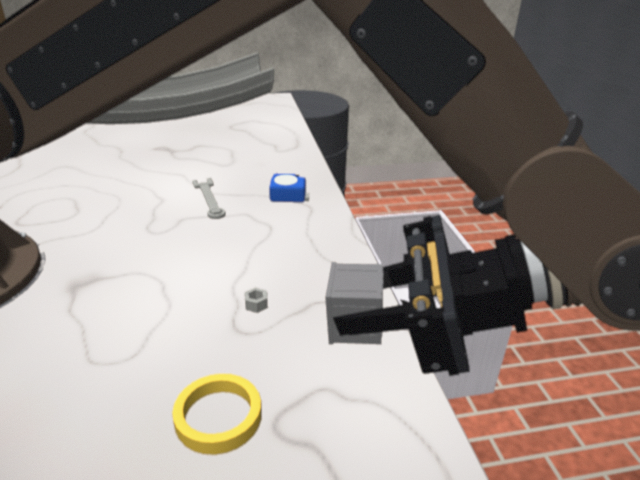

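The side view shows the cup held with its mouth facing the robot at (355,300), the gripper beyond it and clear of everything. Lower it onto its side.

move_arm --plan '[[[0, 0, 0], [-0.03, 0, 0.011], -1], [[0, 0, 0], [-0.055, 0, 0.02], -1], [[0, 0, 0], [-0.066, 0, 0.024], -1], [[0, 0, 0], [-0.066, 0, 0.024], -1]]'

```text
t: 19.48
eef_pos: [507.6, -271.5, 28.5]
tcp_rot: [-3.141, -1.221, 2.827]
ft_force: [-0.2, -0.2, -0.1]
opening: 0.631
grip_force: 30.0
```

move_arm --plan '[[[0, 0, 0], [0, 0, 0], 1], [[0, 0, 0], [0, 0, 0], 1], [[0, 0, 0], [0, 0, 0], 1], [[0, 0, 0], [0, 0, 0], 1]]'

```text
t: 19.98
eef_pos: [507.8, -271.5, 28.9]
tcp_rot: [-3.141, -1.221, 2.826]
ft_force: [0.2, 0.6, 0.7]
opening: 0.975
grip_force: 0.0
```

move_arm --plan '[[[0, 0, 0], [0, 0, -0.05], 1], [[0, 0, 0], [0, 0, -0.1], 1], [[0, 0, 0], [0.04, 0, -0.13], 1], [[0, 0, 0], [0.04, 0, -0.13], 1]]'

```text
t: 20.48
eef_pos: [612.2, -305.4, 113.9]
tcp_rot: [-3.137, -1.215, 2.823]
ft_force: [0.1, 0.9, -0.1]
opening: 0.999
grip_force: 0.0
```

```bash
python3 - <<'E'
from h import *
s=readout.state(); print(s["eef_pos"],s["tcp_rot"],s["joints"])
for c in("top","side"):
    p=eyes.read_camera(c)
    for r in eyes.cut_out(p,"cup")[:2]: 
        q=maskpts(p,r["mask"],60); print(c,r["score"],r["uv"],np.round(ray(p,r["uv"],60)),cv2.minAreaRect(q))
cv2.imwrite("pics/s6.png",p["img"][180:480,160:560,::-1].repeat(2,0).repeat(2,1))
E
```

```text
[ 612.24644652 -305.39264646  113.8536522 ] [-3.1370665  -1.2153079   2.82320085] [-0.49265724  1.2559969   0.63404093 -0.26311961  2.44438997 -1.83568392]
side 0.89 [355.2, 352.6] [ 518. -308.   60.] ((518.4642944335938, -302.784423828125), (116.57139587402344, 55.11444854736328), 71.91630554199219)
```

View pics/s6.png

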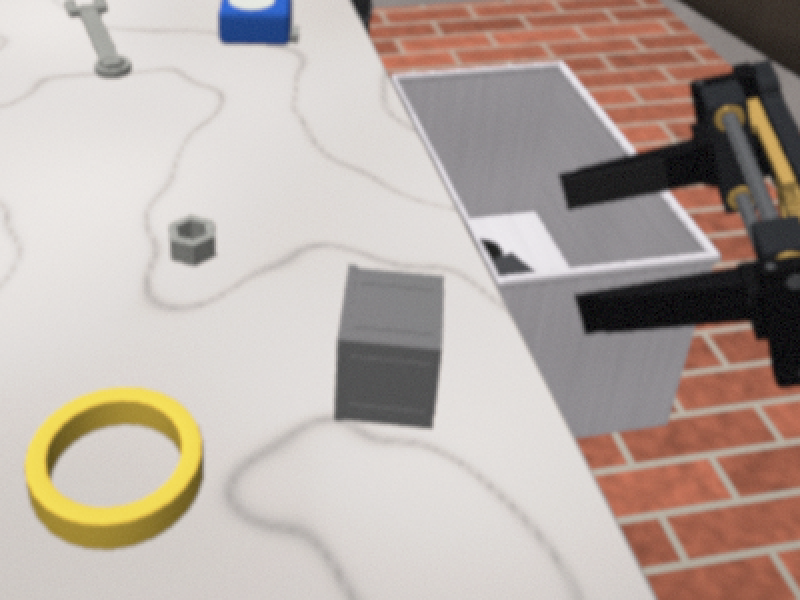

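The cup lies flat on its side, mouth towards the robot, top face corners at crop (350,266), (444,276), (441,348), (337,338).

```bash
python3 - <<'E'
from h import *
p=eyes.read_camera("side")
q=[ray(p,uv,60) for uv in((335,313),(382,318),(380.5,354),(328.5,349))]; print(np.round(q))
print([np.linalg.norm(q[i]-q[i-1]).round() for i in range(4)]); C=np.mean(q,0); C[2]=30; print(C)
rel([gp((560,-285,150),162,28),gp(C,162,-15,110),gp(C,162,-15,0)])
E
```

```text
[[ 511. -241.   60.]
 [ 562. -259.   60.]
 [ 543. -314.   60.]
 [ 491. -298.   60.]]
[np.float64(60.0), np.float64(54.0), np.float64(58.0), np.float64(55.0)]
[ 526.90847099 -278.1773334    30.        ]
turn [0.0, -42.1, -0.0] shift [0.043, 0.003, 0.051] rows 4.0
turn [0.0, -43.0, 0.0] shift [0.035, -0.004, 0.036] rows 5.0
turn [0.0, 0.0, 0.0] shift [0.0, -0.0, 0.11] rows 2.0
```

move_arm --plan '[[[0, -42, 0], [0.043, 0.003, 0.051], 1], [[0, -42, 0], [0.043, 0.003, 0.051], 1], [[0, -42, 0], [0.043, 0.003, 0.051], 1], [[0, -42, 0], [0.043, 0.003, 0.051], 1], [[0, -42, 0], [0.043, 0.003, 0.051], 1]]'

```text
t: 21.35
eef_pos: [551.5, -282.6, 135.4]
tcp_rot: [-3.141, -0.483, 2.826]
ft_force: [0.7, -0.0, -0.5]
opening: 0.997
grip_force: 0.0
```

move_arm --plan '[[[0, -43, 0], [0.035, -0.004, 0.036], 1], [[0, -43, 0], [0.035, -0.004, 0.036], 1], [[0, -43, 0], [0.035, -0.004, 0.036], 1], [[0, -43, 0], [0.035, -0.004, 0.036], 1], [[0, -43, 0], [0.035, -0.004, 0.036], 1]]'

```text
t: 21.98
eef_pos: [503.4, -271.0, 118.2]
tcp_rot: [-3.141, 0.263, 2.826]
ft_force: [0.7, 0.1, 0.1]
opening: 1.002
grip_force: 0.0
```

move_arm --plan '[[[0, 0, 0], [0, 0, 0], 1], [[0, 0, 0], [0, 0, 0], 1]]'

```text
t: 22.22
eef_pos: [505.7, -271.9, 118.2]
tcp_rot: [-3.141, 0.261, 2.827]
ft_force: [0.2, -0.1, 0.1]
opening: 1.001
grip_force: 0.0
```

```bash
python3 - <<'E'
from h import *
s=readout.state(); print(s["eef_pos"],s["tcp_rot"],s["joints"])
C=(527,-278,30);U=(527,-278,105)
rel([gp(C,162,-15,0),gp(U,162,-15),gp(U,162,28),gp(U,162,70),gp((527,-278,33),162,70)])
E
```

```text
[ 505.72786279 -271.90080006  118.22440973] [-3.14142459  0.26125029  2.8273183 ] [-0.64877676  0.46870977  1.96105108  0.18742171  0.47152072 -2.06210577]
turn [-0.0, -0.0, -0.0] shift [0.001, 0.001, 0.11] rows 2.0
turn [0.0, 0.0, 0.0] shift [-0.019, 0.0, -0.072] rows 2.0
turn [-0.0, 43.0, -0.0] shift [0.013, 0.0, -0.005] rows 5.0
turn [-0.0, 42.0, 0.0] shift [0.013, -0.0, -0.005] rows 4.0
turn [0.0, 0.0, 0.0] shift [-0.068, -0.0, 0.025] rows 2.0
```

move_arm --plan '[[[0, 0, 0], [0, 0, 0.055], 1], [[0, 0, 0], [0, 0, 0.09], 1], [[0, 0, 0], [0, 0, 0.11], 1], [[0, 0, 0], [0, 0, 0.11], 1], [[0, 0, 0], [0, 0, 0.11], -1]]'

```text
t: 22.85
eef_pos: [532.9, -280.6, 12.6]
tcp_rot: [-3.141, 0.262, 2.828]
ft_force: [-0.3, 0.2, 0.5]
opening: 0.944
grip_force: 0.0
```

move_arm --plan '[[[0, 0, 0], [0, 0, 0], -1], [[0, 0, 0], [0, 0, 0], -1], [[0, 0, 0], [0, 0, 0], -1], [[0, 0, 0], [0, 0, 0], -1], [[0, 0, 0], [0, 0, 0], -1]]'

```text
t: 23.48
eef_pos: [532.7, -280.7, 12.6]
tcp_rot: [-3.141, 0.263, 2.827]
ft_force: [-2.1, 1.1, 5.5]
opening: 0.627
grip_force: 30.0
```

move_arm --plan '[[[0, 0, 0], [-0.01, 0, -0.036], -1], [[0, 0, 0], [-0.019, 0, -0.072], -1], [[0, 0, 0], [-0.019, 0, -0.072], -1]]'

```text
t: 23.85
eef_pos: [533.2, -281.1, 89.1]
tcp_rot: [-3.14, 0.266, 2.828]
ft_force: [0.8, -0.5, -1.2]
opening: 0.632
grip_force: 30.0
```

move_arm --plan '[[[0, 43, 0], [0.013, 0, -0.005], -1], [[0, 43, 0], [0.013, 0, -0.005], -1], [[0, 43, 0], [0.013, 0, -0.005], -1], [[0, 43, 0], [0.013, 0, -0.005], -1], [[0, 43, 0], [0.013, 0, -0.005], -1]]'

```text
t: 24.48
eef_pos: [519.6, -275.9, 84.8]
tcp_rot: [3.14, -0.493, 2.829]
ft_force: [-1.2, -0.9, -1.5]
opening: 0.629
grip_force: 30.0
```

move_arm --plan '[[[0, 42, 0], [0.013, 0, -0.005], -1], [[0, 42, 0], [0.013, 0, -0.005], -1], [[0, 42, 0], [0.013, 0, -0.005], -1], [[0, 42, 0], [0.013, 0, -0.005], -1], [[0, 42, 0], [0.013, 0, -0.005], -1]]'

```text
t: 25.1
eef_pos: [509.5, -272.9, 94.9]
tcp_rot: [3.136, -1.223, 2.833]
ft_force: [-0.6, -0.1, -0.5]
opening: 0.63
grip_force: 30.0
```

move_arm --plan '[[[0, 0, 0], [-0.03, 0, 0.011], -1], [[0, 0, 0], [-0.055, 0, 0.02], -1], [[0, 0, 0], [-0.067, 0, 0.025], -1], [[0, 0, 0], [-0.067, 0, 0.025], -1]]'

```text
t: 25.6
eef_pos: [509.7, -273.2, 26.7]
tcp_rot: [3.141, -1.221, 2.827]
ft_force: [-0.4, -1.2, 0.2]
opening: 0.631
grip_force: 30.0
```

move_arm --plan '[[[0, 0, 0], [0, 0, 0], 1], [[0, 0, 0], [0, 0, 0], 1], [[0, 0, 0], [0, 0, 0], 1], [[0, 0, 0], [0, 0, 0], 1]]'

```text
t: 26.1
eef_pos: [510.0, -273.3, 27.3]
tcp_rot: [-3.141, -1.221, 2.826]
ft_force: [0.1, 0.1, 1.0]
opening: 0.974
grip_force: 0.0
```

move_arm --plan '[[[0, 0, 0], [0, 0, -0.05], 1], [[0, 0, 0], [0, 0, -0.1], 1], [[0, 0, 0], [0.04, 0, -0.13], 1], [[0, 0, 0], [0.08, 0, -0.13], 0.3]]'

```text
t: 26.6
eef_pos: [600.8, -302.5, 146.8]
tcp_rot: [-3.14, -1.221, 2.827]
ft_force: [-0.0, -0.6, 0.1]
opening: 0.941
grip_force: 0.0
```

```bash
python3 - <<'E'
from h import *
s=readout.state(); print(s["eef_pos"],s["tcp_rot"])
for c in("top","side"):
    p=eyes.read_camera(c)
    for n,z in(("cup",55),("nut",18)):
      for r in eyes.cut_out(p,n)[:1]: 
        q=maskpts(p,r["mask"],z); print(c,n,r["score"],r["uv"],np.round(ray(p,r["uv"],z)),cv2.minAreaRect(q))
cv2.imwrite("pics/s7.png",p["img"][180:480,160:560,::-1].repeat(2,0).repeat(2,1))
rel([(540,-220,190,down(140,28)),(480,-160,150,down(105)),(428,-138,90,down(75))])
E
```

```text
[ 600.84059538 -302.54337868  146.82547016] [-3.14035496 -1.22077685  2.82651315]
side cup 0.6 [357.3, 353.9] [ 521. -305.   55.] ((521.5201416015625, -302.15869140625), (110.90961456298828, 61.526329040527344), 72.07543182373047)
side nut 0.83 [258.0, 298.1] [ 430. -145.   18.] ((427.7025451660156, -146.197509765625), (51.35506057739258, 28.901851654052734), 85.73564910888672)
turn [-17.0, -41.6, 14.7] shift [0.07, 0.06, 0.062] rows 5.0
turn [-8.5, -27.1, 34.3] shift [0.056, 0.007, 0.075] rows 5.0
turn [0.0, -0.0, 30.0] shift [0.035, -0.045, 0.06] rows 3.0
```

View pics/s7.png

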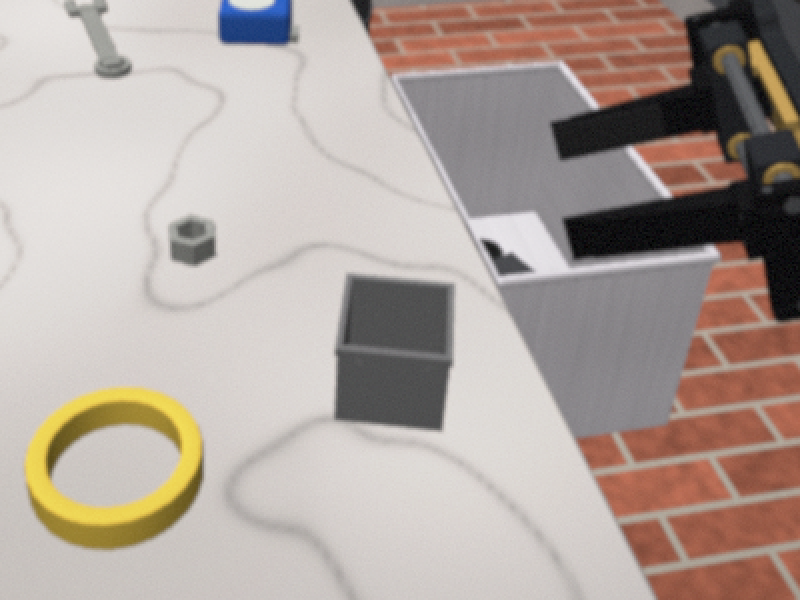

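The cup stands mouth-up, rim corners at crop (348,275), (455,284), (451,360), (336,350); the nut is at (192,240), undisturbed. Next the nut, with a close look for its flats.

move_arm --plan '[[[-17, -41.6, 14.7], [0.07, 0.06, 0.062], 0.3], [[-17, -41.6, 14.7], [0.07, 0.06, 0.062], 0.3], [[-17, -41.6, 14.7], [0.07, 0.06, 0.062], 0.3], [[-17, -41.6, 14.7], [0.07, 0.06, 0.062], 0.3], [[-17, -41.6, 14.7], [0.07, 0.06, 0.062], 0.3]]'

```text
t: 27.52
eef_pos: [540.2, -220.2, 191.4]
tcp_rot: [3.139, -0.483, 2.442]
ft_force: [0.4, -0.3, -0.8]
opening: 0.649
grip_force: 0.0
```

```bash
python3 - <<'E'
from h import *
p=eyes.read_camera("side")
q=[ray(p,uv,55) for uv in((334,317.5),(387.5,322),(385.5,360),(328,355))]
print([np.linalg.norm(q[i]-q[i-1]).round() for i in range(4)]); print(np.mean(q,0), np.degrees(np.arctan2(*(q[1]-q[0])[1::-1])))
print(readout.state()["eef_pos"])
rel([(445,-205,150,down(105)),(429,-139,60,down(75))])
E
```

```text
[np.float64(61.0), np.float64(61.0), np.float64(61.0), np.float64(60.0)]
[ 528.98949784 -281.19495781   55.        ] -17.126376375014953
[ 539.96900237 -220.11892101  192.10344751]
turn [-8.2, -26.6, 34.1] shift [0.054, -0.05, 0.075] rows 5.0
turn [0.0, -0.0, 30.0] shift [0.068, 0.002, 0.09] rows 3.0
```

move_arm --plan '[[[-8.2, -26.6, 34.1], [0.054, -0.05, 0.075], 0.3], [[-8.2, -26.6, 34.1], [0.054, -0.05, 0.075], 0.3], [[-8.2, -26.6, 34.1], [0.054, -0.05, 0.075], 0.3], [[-8.2, -26.6, 34.1], [0.054, -0.05, 0.075], 0.3], [[-8.2, -26.6, 34.1], [0.054, -0.05, 0.075], 0.3]]'

```text
t: 28.2
eef_pos: [444.4, -204.3, 149.7]
tcp_rot: [-3.134, -0.008, 1.839]
ft_force: [-0.1, 0.4, 0.8]
opening: 0.652
grip_force: 0.0
```

```bash
python3 - <<'E'
from h import *
s=readout.state(); print(s["eef_pos"],s["tcp_rot"],s["joints"])
p=eyes.read_camera("wrist")
for r in eyes.cut_out(p,"nut")[:1]:
    u,v=map(int,r["uv"]); print(r["score"],u,v,np.round(ray(p,(u,v),18)))
    a,b=max(v-60,0),max(u-80,0)
    print("crop origin",b,a); cv2.imwrite("pics/n8.png",cv2.resize(p["img"][a:a+120,b:b+160,::-1],None,fx=5,fy=5,interpolation=2))
E
```

```text
[ 444.36829529 -204.32324051  149.66301724] [-3.13440764 -0.00796411  1.83890843] [-5.66144265e-01  3.90540570e-01  1.95308653e+00  3.72362470e-05
  8.08691677e-01 -8.34310833e-01]
0.91 334 153 [ 436. -137.   18.]
crop origin 254 93
```

View pics/n8.png

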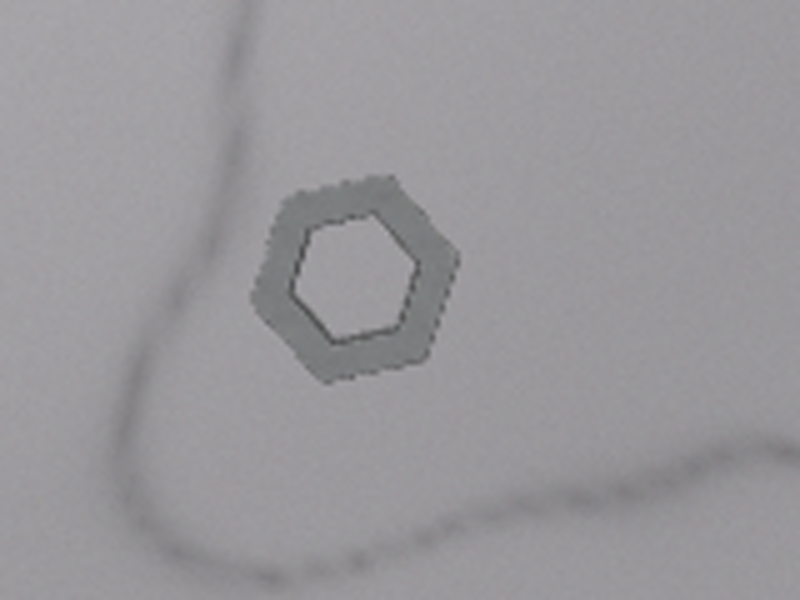

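The nut is seen square on, corners at crop (395,178), (460,258), (428,360), (326,382), (252,295), (287,198), so one pair of flats is ~15° off the closing line.

```bash
python3 - <<'E'
from h import *
p=eyes.read_camera("wrist")
q=np.array([ray(p,(254+a/5,93+b/5),18)[:2] for a,b in((395,178),(460,258),(428,360),(326,382),(252,295),(287,198))])
C=q.mean(0); print(C, [np.linalg.norm(q[i]-q[i-3]).round(1) for i in range(3)])
ang=[np.degrees(np.arctan2(*(q[(i+1)%6]-q[i])[::-1]))%60 for i in range(6)]; print(np.round(ang,1))
n=np.mean(ang)+90   # flat normals: n mod 60
# closing dir = yaw-90 mod 180 -> yaw = n+90 mod 60
y=[(n+90)%60+60*k for k in(0,1,2)]; print("yaws",y); yaw=min(y,key=lambda v:abs(v-105)); print(yaw)
B=(529,-281)
rel([(C[0],C[1],60,down(yaw)),(C[0],C[1],4,down(yaw)),(C[0],C[1],104,down(yaw)),(*B,104,down(yaw)),(*B,68,down(yaw))])
E
```

```text
[ 429.23438708 -136.08924411] [np.float64(34.1), np.float64(34.4), np.float64(34.4)]
[26.2 28.5 27.5 26.3 24.4 25.5]
yaws [np.float64(26.397804006696816), np.float64(86.39780400669682), np.float64(146.39780400669682)]
86.39780400669682
turn [-0.5, -0.4, 19.1] shift [0.07, 0.004, 0.09] rows 2.0
turn [0.0, 0.0, 0.0] shift [0.0, -0.0, 0.056] rows 1.0
turn [0.0, 0.0, 0.0] shift [0.0, 0.0, -0.1] rows 2.0
turn [0.0, 0.0, 0.0] shift [-0.138, 0.109, 0.0] rows 3.0
turn [0.0, 0.0, 0.0] shift [0.0, -0.0, 0.036] rows 1.0
```

move_arm --plan '[[[-0.5, -0.4, 19], [0.07, 0.004, 0.09], 0.3], [[-0.5, -0.4, 19], [0.07, 0.004, 0.09], 0.3], [[-0.5, -0.4, 19], [0.07, 0.004, 0.09], 0.3], [[-0.5, -0.4, 19], [0.07, 0.004, 0.09], 0.3]]'

```text
t: 28.85
eef_pos: [430.8, -136.9, 60.6]
tcp_rot: [3.139, 0.001, 1.509]
ft_force: [0.3, -1.4, -0.0]
opening: 0.652
grip_force: 0.0
```

move_arm --plan '[[[0, 0, 0], [0, 0, 0.04], 0.3], [[0, 0, 0], [0, 0, 0.056], 0.3], [[0, 0, 0], [0, 0, 0.056], -1], [[0, 0, 0], [0, 0, 0.056], -1], [[0, 0, 0], [0, 0, 0.056], -1]]'

```text
t: 29.48
eef_pos: [430.5, -136.6, 5.5]
tcp_rot: [3.137, 0.002, 1.506]
ft_force: [0.4, -1.0, -0.1]
opening: 0.391
grip_force: 0.1
```

move_arm --plan '[[[0, 0, 0], [0, 0, 0], -1], [[0, 0, 0], [0, 0, 0], -1], [[0, 0, 0], [0, 0, 0], -1], [[0, 0, 0], [0, 0, 0], -1]]'

```text
t: 29.98
eef_pos: [430.2, -136.4, 5.2]
tcp_rot: [3.138, 0.002, 1.506]
ft_force: [-1.3, -1.0, 8.4]
opening: 0.313
grip_force: 30.0
```

move_arm --plan '[[[0, 0, 0], [0, 0, -0.05], -1], [[0, 0, 0], [0, 0, -0.1], -1], [[0, 0, 0], [-0.046, 0.036, -0.1], -1], [[0, 0, 0], [-0.092, 0.073, -0.1], -1], [[0, 0, 0], [-0.138, 0.109, -0.1], -1]]'

```text
t: 30.6
eef_pos: [530.4, -282.4, 105.7]
tcp_rot: [3.138, 0.002, 1.506]
ft_force: [-0.1, -0.1, 0.2]
opening: 0.313
grip_force: 30.0
```

```bash
python3 - <<'E'
from h import *
s=readout.state(); print(s["eef_pos"],s["tcp_rot"],s["opening"],s["grip_force"])
rel([(529,-281,62,down(86.4))])
E
```

```text
[ 530.41580769 -282.35874486  105.74070988] [3.13790862e+00 1.78725656e-03 1.50607645e+00] 0.3133545636019559 29.998360024765134
turn [0.2, 0.1, -0.1] shift [0.001, -0.002, 0.044] rows 1.0
```

move_arm --plan '[[[0, 0, 0], [0.001, -0.001, 0.03], -1], [[0, 0, 0], [0.001, -0.001, 0.043], -1], [[0, 0, 0], [0.001, -0.001, 0.043], -1], [[0, 0, 0], [0.001, -0.001, 0.043], 0], [[0, 0, 0], [0.001, -0.001, 0.043], 0]]'

```text
t: 31.22
eef_pos: [529.0, -279.8, 63.1]
tcp_rot: [3.137, 0.002, 1.506]
ft_force: [-0.5, 0.7, -0.3]
opening: 0.465
grip_force: 0.0
```

move_arm --plan '[[[0, 0, 0], [0, 0, 0], 0], [[0, 0, 0], [0, 0, -0.05], 0], [[0, 0, 0], [0, 0, -0.1], 0], [[0, 0, 0], [0, -0.05, -0.15], 0], [[0, 0, 0], [0, -0.1, -0.2], 0]]'

```text
t: 31.85
eef_pos: [438.7, -273.4, 251.7]
tcp_rot: [3.138, 0.002, 1.506]
ft_force: [0.1, -1.4, -0.4]
opening: 0.497
grip_force: 0.0
```

```bash
python3 - <<'E'
from h import *
print(readout.state()["eef_pos"])
w=eyes.read_camera("wrist");p=eyes.read_camera("top"); s=eyes.read_camera("side")
for n in("nut","cup"):
  for q,c in((p,"top"),(w,"wrist"),(s,"side")):
    for r in eyes.cut_out(q,n)[:1]: print(n,c,r["score"],r["uv"],np.round(ray(q,r["uv"],18)))
for n,z in(("bush",-150),("bracket_end",-170),("tube_offcut",-160),("tape_measure",34),("tape_roll",20),("spanner",5)):
  for r in eyes.cut_out(p,n)[:1]: print(n,r["score"],r["uv"],np.round(ray(p,r["uv"],z)))
cv2.imwrite("pics/f9.png",np.hstack([cv2.resize(q["img"],(400,300)) for q in(s,p)])[:,:,::-1])
E
```

```text
[ 438.73835809 -273.40584506  251.65583568]
nut top 0.58 [508.2, 243.3] [ 529. -286.   18.]
nut wrist 0.76 [409.4, 207.0] [ 540. -278.   18.]
nut side 0.48 [363.1, 350.5] [ 541. -264.   18.]
cup top 0.8 [507.4, 240.7] [ 534. -285.   18.]
cup wrist 0.92 [401.8, 212.2] [ 531. -284.   18.]
cup side 0.85 [358.1, 354.3] [ 534. -269.   18.]
bush 0.56 [326.8, 169.8] [ 689.    0. -150.]
bracket_end 0.88 [375.6, 173.5] [ 684.  -96. -170.]
tube_offcut 0.7 [343.8, 158.7] [ 712.  -34. -160.]
tape_measure 0.79 [223.0, 258.1] [513. 170.  34.]
tape_roll 0.8 [547.9, 339.6] [ 375. -341.   20.]
spanner 0.96 [215.3, 347.7] [371. 188.   5.]
```

View pics/f9.png

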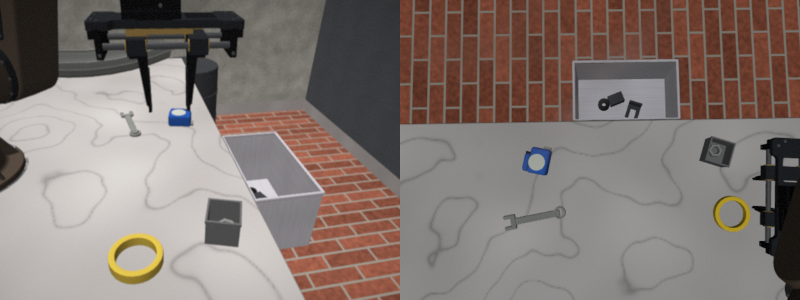

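The final pictures show the nut in the upright cup (side (228,222), top (715,151)), and the bush, tube and bracket in the bin (top (604..634,105)). The tape measure, tape roll and spanner are where they were, and the arm is clear.

```bash
python3 -c "
from h import *
print(env.job_done())"
```

```text
the job is handed in; nothing more can be done
None
```

The job is handed in at about 32 s of the 72 s allowed; the last pictures show all three scraps in the bin, the cup mouth-up with the nut inside, and the tape measure, tape roll and spanner where they lay (no verdict was returned).

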